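# Stir the nuts in the mixing bowl

### The job

Take the wooden spoon from its rest and, with its tip low among the nuts, stir them round about three full turns, clockwise as seen from above, sweeping close along the bowl's wall so that walnuts and hazelnuts are carried along. Do not spill a nut or shift the bowl, and leave the bottles and the timer alone. Then lay the spoon back along its rest as it was, head over the dish and handle along the rest's handle, and let go.

Things in the scene. Friction and masses are not known exactly. Their poses are not given: they have to be found in the camera images.
- bowl: round terracotta mixing bowl, loose, 0.9 kg, 210 mm wide at the rim, 52 mm high; wall 5 mm, straight and flaring, outer radius 78 mm at the foot, 105 mm at the rim; flat inside floor 6 mm above the underside, radius 75 mm. Origin: centre of the underside; z up. It holds seven nuts and stands left or right, the spoon rest in the other place
- spoon_rest: ceramic spoon rest, fixed, 148 mm long, 69 mm wide, at most 36 mm high: a round shallow dish (67 mm across) and a handle part from 5 mm before to 72 mm beyond the origin along +x, 30 mm wide, flat top 30 mm above the worktop, on which the spoon lies. Origin: at worktop height; +x points from the dish along the handle, roughly towards the robot
- rest_dish (a point): centre of the round dish of the spoon rest, 18 mm above the worktop, 38 mm from the rest's origin towards its -x
- spoon: flat wooden stirring spoon, 220 mm, 60 g: oblong head 62 mm long, 36 wide, 9 thick; flat-sided handle 16 mm wide, 12 thick. Origin: mid-length, on the underside; +x runs from the head (tip at -110 mm) to the handle's end (+110 mm), z normal to the flat. It starts level along the rest, underside 30 mm above the worktop, head over the dish, the last 75 mm of the handle sticking out free
- spoon_grip (a point): point of the spoon's handle that sticks out free beyond the rest, where to grasp it across its 16 mm width: mid-thickness (6 mm above the underside), 45 mm from the handle's end, 175 mm from the head's tip; axes as the spoon
- spoon_head (a point): centre of the spoon's head, 32 mm from its tip; axes as the spoon
- spoon_tip (a point): tip of the spoon's head; axes as the spoon
- oil_bottle_c (a point): tall glass oil bottle, 62 mm wide, 264 mm high, loose, leave alone; the point is its centre, 132 mm up
- vinegar_bottle_c (a point): tall bottle, 60 mm wide, 245 mm high, loose, leave alone; the point is its centre, 122 mm up
- kitchen_timer_c (a point): round wind-up kitchen timer, 66 mm wide, 43 mm high, loose, leave alone; the point is its centre, 21 mm up
- basket_c (a point): yellow basket of fruit, fixed, 166 mm (its x) by 230 mm (its y), walls 105 mm high, fruit heaped to about 135 mm; the point is its centre, 52 mm up
- walnut_1_c (a point): walnut in its shell, 37 mm long, 32 mm thick, 16 g, loose in the bowl; the point is its centre. At the start the three walnuts lie in one half of the bowl, the four hazelnuts in the other
- walnut_2_c (a point): walnut in its shell, 37 mm long, 32 mm thick, 16 g, loose in the bowl; the point is its centre. At the start the three walnuts lie in one half of the bowl, the four hazelnuts in the other
- walnut_3_c (a point): walnut in its shell, 37 mm long, 32 mm thick, 16 g, loose in the bowl; the point is its centre. At the start the three walnuts lie in one half of the bowl, the four hazelnuts in the other
- hazelnut_1_c (a point): hazelnut, 22 mm, 10 g, loose in the bowl; the point is its centre. At the start the three walnuts lie in one half of the bowl, the four hazelnuts in the other
- hazelnut_2_c (a point): hazelnut, 22 mm, 10 g, loose in the bowl; the point is its centre. At the start the three walnuts lie in one half of the bowl, the four hazelnuts in the other
- hazelnut_3_c (a point): hazelnut, 22 mm, 10 g, loose in the bowl; the point is its centre. At the start the three walnuts lie in one half of the bowl, the four hazelnuts in the other
- hazelnut_4_c (a point): hazelnut, 22 mm, 10 g, loose in the bowl; the point is its centre. At the start the three walnuts lie in one half of the bowl, the four hazelnuts in the other

How it is judged:
On the way, in this order (a step that is already met when the one before it is completed fails the run):
1. turn 1: the spoon's tip, low in the bowl, sweeps its first quarter (clockwise) (x of spoon_tip in the frame of bowl above 0.015 m and y of spoon_tip in the frame of bowl above -0.015 m and z of spoon_tip in the frame of bowl between 0 and 0.04 m and horizontal distance between spoon_tip and bowl below 0.085 m).
2. turn 1: the spoon's tip, low in the bowl, sweeps its second quarter (clockwise) (y of spoon_tip in the frame of bowl below -0.015 m and x of spoon_tip in the frame of bowl above -0.015 m and z of spoon_tip in the frame of bowl between 0 and 0.04 m and horizontal distance between spoon_tip and bowl below 0.085 m).
3. turn 1: the spoon's tip, low in the bowl, sweeps its third quarter (clockwise) (x of spoon_tip in the frame of bowl below -0.015 m and y of spoon_tip in the frame of bowl below 0.015 m and z of spoon_tip in the frame of bowl between 0 and 0.04 m and horizontal distance between spoon_tip and bowl below 0.085 m).
4. turn 1: the spoon's tip, low in the bowl, sweeps its fourth quarter (clockwise) (y of spoon_tip in the frame of bowl above 0.015 m and x of spoon_tip in the frame of bowl below 0.015 m and z of spoon_tip in the frame of bowl between 0 and 0.04 m and horizontal distance between spoon_tip and bowl below 0.085 m).
5. turn 2: the spoon's tip, low in the bowl, sweeps its first quarter (clockwise) (all of step 1).
6. turn 2: the spoon's tip, low in the bowl, sweeps its second quarter (clockwise) (all of step 2).
7. turn 2: the spoon's tip, low in the bowl, sweeps its third quarter (clockwise) (all of step 3).
8. turn 2: the spoon's tip, low in the bowl, sweeps its fourth quarter (clockwise); nuts of both kinds lie over 25 mm from where they started (all of step 4 and distance of any of walnut_1_c, walnut_2_c, walnut_3_c from where it was at the start of the episode above 0.025 m and distance of any of hazelnut_1_c, hazelnut_2_c, hazelnut_3_c, hazelnut_4_c from where it was at the start of the episode above 0.025 m).
At the end, for the whole second after the job is handed in: All seven nuts are in the upright, still bowl. The spoon lies still on its rest: head centre within 40 mm of the dish centre seen from above, length within 0.4 rad of the rest's, handle on its handle side, head 18 to 55 mm and grip point 18 to 60 mm above the worktop (horizontal distance between each of walnut_1_c, walnut_2_c, walnut_3_c, hazelnut_1_c, hazelnut_2_c, hazelnut_3_c, hazelnut_4_c and bowl below 0.095 m and height (world z) of each of walnut_1_c, walnut_2_c, walnut_3_c, hazelnut_1_c, hazelnut_2_c, hazelnut_3_c, hazelnut_4_c below 0.07 m and horizontal distance between spoon_head and rest_dish below 0.04 m and angle between the x axis of spoon and the x axis of spoon_rest, either way round below 0.4 rad and x of spoon_grip in the frame of spoon_rest above 0.06 m and height (world z) of spoon_head between 0.018 and 0.055 m and height (world z) of spoon_grip between 0.018 and 0.06 m and linear speed of each of spoon, bowl below 0.02 m/s and angle between bowl's own z axis and vertical below 0.08 rad); the robot touches nothing.
It fails at once if a bottle or the timer is shifted by more than 30 mm (distance of any of oil_bottle_c, vinegar_bottle_c, kitchen_timer_c from where it was at the start of the episode above 0.03 m).
It fails at once if the bowl is shifted by more than 50 mm (distance of bowl from where it was at the start of the episode above 0.05 m).
It fails at once if the bowl is tipped by more than 15 degrees (angle between bowl's own z axis and vertical above 0.26 rad).
It fails at once if a nut leaves the bowl (horizontal distance between any of walnut_1_c, walnut_2_c, walnut_3_c, hazelnut_1_c, hazelnut_2_c, hazelnut_3_c, hazelnut_4_c and bowl above 0.12 m).
It also fails if it takes over 69 s, if anything falls off the work surface, if the arm or the gripper's body presses on something with over 40 N, if the wrist force passes 120 N, or if a joint passes its speed limit or range.

### The arm

A 6-joint arm with a two-finger parallel gripper is mounted at the origin on a cart in front of the work surface, level with it; the furniture and walls round the work are solid. World frame = base frame: x ahead of the robot, y to its left, z up, the work surface at z = 0. Lengths are in m, angles in rad, forces in N, time in s.
With the tool pointing down it reaches from about 0.4 to 0.825 m from the base axis. Payload 7 kg.
Tool frame: the origin (TCP) lies on the centre line of the jaws, within the pads' length; the fingertips stand 11 mm ahead of it and the grasp point (between the pads) lies 8 mm behind it; z points along the fingers, y is the direction in which the jaws open and shut (so a half turn about z gives the same grasp; the last joint's range is limited). The gripper opens to 88 mm and grips with 3 to 60 N. Pads are 19 mm wide; open, the fingers measure 130 mm over their backs; the gripper's body (78 mm by 193 mm) begins 47 mm behind the grasp point.
Start: joints at [-0.909, 0.359, 0.012, 0, -1.224, -0.288], TCP at [0.246, -0.628, 0.238] pointing down, gripper open.
Joint ranges: [-3.07, 3.07], [-1.43, 2.12], [-1.02, 1.25], [-3.03, 1.67], [-3.05, -0], [-3.03, 3.03]. Speed limits (rad/s): [2.39, 2.39, 3.01, 3.14, 3.14, 3.14].

### API

Orientations are given as [roll, pitch, yaw] about the fixed x, y, z axes, in that order (R = Rz(yaw) Ry(pitch) Rx(roll)).
In Python, from station import * gives the robot as it stands.
- The arm moves only by the tool play_rows, never from a script. Its argument "targets" is a list of rows, each a list of 7 numbers: the turn, a rotation vector about the world's x, y, z in rad, then the shift along the world's x, y, z in m, then the opening, from 0 (shut) to 1 (fully open). A call has 1 to 12 rows; each row shifts and turns the pose as measured when the row begins; what a row does not reach is not made up. A row lasts 1/8 s, in which the tool goes at most 62.5 mm and 10.7 degrees, less where a joint would pass 70% of its speed; a pose out of reach is approached as far as the arm can. A call is refused whole if a number of a shift passes 0.0625 or a number of a turn 0.188, either way. A call with a gripper value outside its range is refused whole. The fingers move at their own pace and stop on an object; "grip_force" is the grip in N (left out, the last holds). Time passes only in rows, so rows that do not move let the fingers close. It gives the time, the measured TCP pose, the force and the opening at its end, in the units of the state.
- get_state(): the state, without advancing time (a new reading comes with each control period).
- grab_frame(name): name is "scene" or "top" or "wrist"; returns (picture, depth): 384x512x3 uint8, blue, green, red; 384x512 float32, m along the optical axis (not along the pixel's ray), 0 where there is no reading.
- camera_params(name): a dict with "camera_matrix" (3x3 intrinsics, pixels), "extrinsics" (4x4, takes a point from world to camera coordinates); the wrist camera has in their place "hand_eye" (4x4, takes a point from camera to tool coordinates, whose origin is the TCP and whose axes are the flange's). Camera axes: x right, y up, looking along -z (the intrinsics and any distortion apply to the point x, -y, -z); pixel columns grow to the right and rows downward; lengths in m; the calibration is good to about 2 mm. A picture is of the moment at which its call begins: read the wrist's pose just before it. camera_params takes no time and is no camera call.
- job_done(): hands the job in, once; it reports no verdict.
The state is a dict: "t": time; "q": joint angles; "qd": joint speeds; "joint_efforts": joint torques, N m; "eef_pos": TCP position; "ee_rot": TCP orientation; "force": force on the tool from outside, world axes, zero at the start; "moment": the same for the moment, N m; "width": finger opening in m.
Only numpy, scipy, OpenCV 4.12 (cv2) and the standard library are available. Lean on these libraries where they do the work, as an engineer would, in place of code of your own. Each camera call takes 0.05 s, during which the arm holds its last target.

## Working session

There is one attempt and no reset: what is moved stays moved. The work goes in short steps, Python scripts to look and compute and a tool call to move; the robot and the scene stay as the last step left them, time stands still between calls to the robot, and variables do not carry over. Pictures are saved under pics/ and viewed, and the job is handed in when it is done.

Besides the shell and the picture viewer there is one more tool, called after "Request:" by a JSON object that holds its "op" and its "data". play_rows: Moves the arm, as the interface text tells. Its arguments: {"type":"object","properties":{"targets":{"type":"array","items":{"type":"array","items":{"type":"number"}}},"grip_force":{"type":"number"}},"required":["targets"]}

```bash
ls; mkdir -p pics; python3 - <<'E'
from station import *
import cv2,numpy as np
print(get_state())
for n in ["scene","top"]:
    p,d=grab_frame(n); cv2.imwrite(f"pics/{n}0.png",p); np.save(f"pics/{n}0.npy",d)
    print(n,camera_params(n))
print(camera_params("wrist"))
E
```

```text
pics
{'t': 0.0, 'q': array([-9.08920839e-01,  3.59356830e-01,  1.10334311e-02, -3.25153566e-04,
       -1.22411949e+00, -2.88082159e-01]), 'qd': array([-0.0006799 ,  0.00031177,  0.00157735,  0.00200477,  0.00034693,
        0.00033279]), 'joint_efforts': array([-7.79694947e-04, -5.82713628e+01,  2.93061000e+01,  6.99689358e+00,
        6.90556102e-03, -1.58776083e-04]), 'eef_pos': array([ 0.24624867, -0.62795382,  0.23663556]), 'ee_rot': array([ 3.13992710e+00, -1.74782347e-04, -2.76790991e+00]), 'force': array([ 0.32662789, -0.03393851, -0.31649036]), 'moment': array([-0.00890341,  0.05885364, -0.03582301]), 'width': 0.08805938121381189}
scene {'camera_matrix': array([[353.78058297,   0.        , 259.33822874],
       [  0.        , 353.78058297, 189.22810394],
       [  0.        ,   0.        ,   1.        ]]), 'extrinsics': array([[-0.44160198, -0.89720646,  0.00287514,  0.31476982],
       [ 0.46370747, -0.22548955,  0.85681378, -0.35462505],
       [-0.76809054,  0.37970388,  0.51561796, -0.47075043],
       [ 0.        ,  0.        ,  0.        ,  1.        ]])}
top {'camera_
[... 250 characters left out ...]
99644559, -0.00441713,  0.08412295, -0.57297675],
       [-0.08409384,  0.0064077 ,  0.99643724, -1.1559188 ],
       [ 0.        ,  0.        ,  0.        ,  1.        ]])}
{'camera_matrix': array([[288.3505113 ,   0.        , 259.98138479],
       [  0.        , 288.3505113 , 191.79888417],
       [  0.        ,   0.        ,   1.        ]]), 'hand_eye': array([[-4.78036592e-05,  9.63825435e-01,  2.66534290e-01,
         7.20405595e-02],
       [ 9.99999848e-01,  1.92632561e-04, -5.17233674e-04,
         7.61977773e-04],
       [-5.49866154e-04,  2.66534224e-01, -9.63825298e-01,
        -1.47237485e-01],
       [ 0.00000000e+00,  0.00000000e+00,  0.00000000e+00,
         1.00000000e+00]])}
```

View pics/scene0.png

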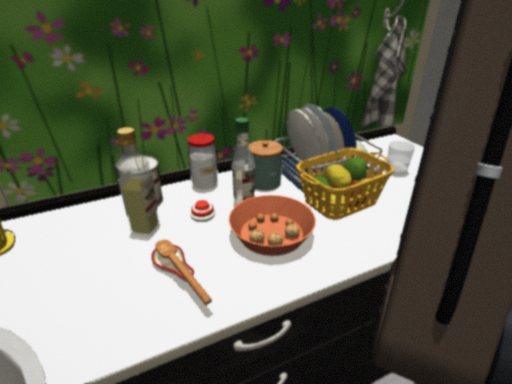

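View pics/top0.png

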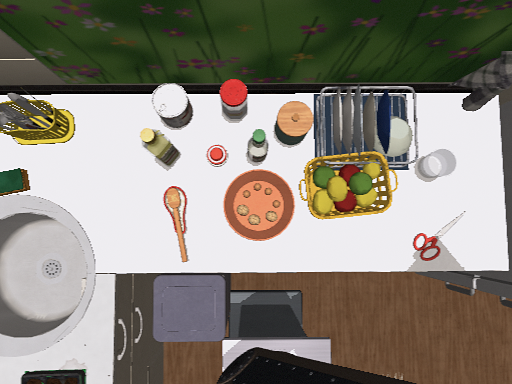

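The top view shows the bowl centred near px (259,205) and the spoon running from its head (174,197) to the handle end (184,261). The oil bottle is near (158,147), the timer near (217,155), the vinegar near (258,147), and the basket at upper right.

```bash
cat > h.py <<'E'
import numpy as np,cv2
from station import *
def ray(cam,px,z,T=None):
    c=camera_params(cam);K=c["camera_matrix"]
    E=np.linalg.inv(c["extrinsics"]) if T is None else T
    px=np.atleast_2d(px).astype(float)
    d=np.c_[(px[:,0]-K[0,2])/K[0,0],-(px[:,1]-K[1,2])/K[1,1],-np.ones(len(px))]@E[:3,:3].T
    o=E[:3,3]
    return o+d*((z-o[2])/d[:,2])[:,None]
def mask(p,lo,hi,box):
    h=cv2.cvtColor(p,cv2.COLOR_BGR2HSV);m=cv2.inRange(h,np.array(lo),np.array(hi))
    o=np.zeros_like(m);x0,y0,x1,y1=box;o[y0:y1,x0:x1]=m[y0:y1,x0:x1];return o
E
python3 - <<'E'
from h import *
p=cv2.imread("pics/top0.png");h=cv2.cvtColor(p,cv2.COLOR_BGR2HSV)
for q in [(180,245),(174,197),(230,205),(286,205),(242,211),(257,187),(168,205),(210,205),(258,205)]: print(q,h[q[1],q[0]])
cv2.imwrite("pics/crop_top.png",cv2.resize(p[135:275,140:310],None,fx=4.5,fy=4,interpolation=cv2.INTER_CUBIC))
m=mask(p,(0,90,60),(20,255,255),(215,160,302,250))
c=max(cv2.findContours(m,0,1)[0],key=cv2.contourArea)
w=ray("top",c[:,0,:],0.052)[:,:2]
(cx,cy),r=cv2.minEnclosingCircle(w.astype(np.float32));print("bowl",cx,cy,r,cv2.fitEllipse(w.astype(np.float32)))
E
```

```text
(180, 245) [ 12 146 208]
(174, 197) [ 19 117 232]
(230, 205) [  9 150 155]
(286, 205) [  8 150 151]
(242, 211) [ 15 114 219]
(257, 187) [ 13 139 215]
(168, 205) [ 16  59 219]
(210, 205) [135   4 241]
(258, 205) [  9 143 235]
bowl 0.5451609492301941 0.05009923130273819 0.10368498414754868 ((0.5451541543006897, 0.04974617063999176), (0.20260871946811676, 0.2054196000099182), 81.52291870117188)
```

View pics/crop_top.png

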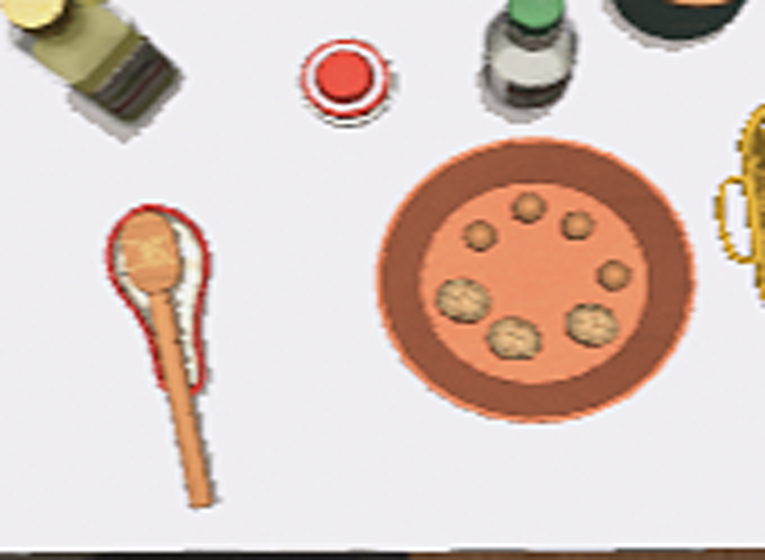

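```bash
python3 - <<'E'
from h import *
p=cv2.imread("pics/top0.png")
m=mask(p,(8,80,90),(24,255,255),(150,180,205,268))
n,l,s,c=cv2.connectedComponentsWithStats(m);k=1+np.argmax(s[1:,4]);print(s[k])
ys,xs=np.where(l==k);W=ray("top",np.c_[xs,ys],0.041)[:,:2]
hd=W[W[:,0]<0.50];mu=hd.mean(0);u=np.linalg.svd(hd-mu)[2][0];u*=np.sign(-u[0]);print("handle mean",mu,"dir x+",u,np.arctan2(u[1],u[0]))
t=(W-mu)@u;print("ext",t.min(),t.max());e=mu+u*t.max();tp=mu+u*t.min()
print("end",e,"tip",tp,"len",t.max()-t.min(),"grip",e-u*.045)
hh=W[t<t.min()+.06];print("head mean",hh.mean(0))
# side check
v=(W-mu)@[-u[1],u[0]]; sel=(t>0);print("handle width",v[sel].min(),v[sel].max())
for nm,px,z in [("oil",(158,147),0),("timer",(217,155),.043),("vin",(258,147),0)]: print(nm,ray("top",px,z))
# nuts
r=ray("top",[[242,211],[254,219],[271,216],[247,194],[257,187],[268,191],[276,204]],.015);print(r[:,:2]-[.545,.05])
# depth check at spoon handle
d=np.load("pics/top0.npy")
c=camera_params("top");K=c["camera_matrix"];E=np.linalg.inv(c["extrinsics"])
def P(u,v):
    z=d[v,u];return E[:3,:3]@np.array([(u-K[0,2])/K[0,0]*z,-(v-K[1,2])/K[1,1]*z,-z])+E[:3,3]
for q in [(180,240),(182,252),(174,197),(170,190),(225,205),(259,240),(158,160)]: print(q,P(*q))
E
```

```text
[166 188  21  74 516]
handle mean [0.4417836  0.27598851] dir x+ [-0.98202998 -0.18872497] -2.951729034073688
ext -0.15668541566394903 0.0602872439344138
end [0.38257972 0.2646108 ] tip [0.59565338 0.30555896] len 0.21697265959836282 grip [0.42677107 0.27310342]
head mean [0.56659111 0.29951149]
handle width -0.007212801709374285 0.00750538166646428
oil [[0.72566998 0.35515271 0.        ]]
timer [[0.69207655 0.17117708 0.043     ]]
vin [[0.72454143 0.04885688 0.        ]]
[[-0.01726263  0.0483535 ]
 [-0.04129595  0.01264461]
 [-0.03259649 -0.03815872]
 [ 0.03364772  0.03319966]
 [ 0.05461773  0.00307991]
 [ 0.04240753 -0.02985695]
 [ 0.00321885 -0.05346577]]
(180, 240) [0.44326382 0.27802508 0.04142931]
(182, 252) [0.40856529 0.27236648 0.03861498]
(174, 197) [0.56860653 0.29716874 0.03944797]
(170, 190) [0.58922725 0.30903541 0.03991271]
(225, 205) [0.54392636 0.14725145 0.04788301]
(259, 240) [0.44250744 0.04933082 0.05638472]
(158, 160) [6.85337791e-01 3.54475704e-01 4.01140012e-04]
```

Request:
{"op": "play_rows", "data": {"targets": [[0,0,-0.04,0.03,0.047,0,1],[0,0,-0.05,0.03,0.047,0,1],[0,0,-0.05,0.03,0.047,0,1],[0,0,-0.04,0.03,0.047,0,1],[0,0,0,0.03,0.047,0,1],[0,0,0,0.03,0.05,0,1],[0,0,0,0.02,0.055,0,1],[0,0,0,0,0.06,0,1],[0,0,0,0,0.06,0,1],[0,0,0,0,0.06,0,1]]}}

```text
t: 1.35
eef_pos: [0.4482, -0.094, 0.2314]
ee_rot: [3.135, -0.005, -2.961]
force: [1.5, 0.2, 0.0]
width: 0.0875
```

Request:
{"op": "play_rows", "data": {"targets": [[0,0,0,0,0.055,0,1],[0,0,0,0,0.055,0,1],[0,0,0,-0.005,0.055,0,1],[0,0,0,-0.005,0.055,0,1],[0.017,-0.086,0,-0.005,0.055,-0.01,1],[0.017,-0.086,0,-0.005,0.05,-0.02,1],[0.017,-0.086,0,0,0.03,-0.03,1],[0.017,-0.086,0,0,0.01,-0.03,1],[0,0,0,0,0,0,1]]}}

```text
t: 2.48
eef_pos: [0.4252, 0.2858, 0.1431]
ee_rot: [3.129, 0.348, -2.948]
force: [0.7, -0.7, 0.1]
width: 0.0877
```

```bash
python3 - <<'E'
from h import *
from scipy.spatial.transform import Rotation as R
s=get_state();print(s["eef_pos"],s["ee_rot"],s["q"],s["width"])
Rt=R.from_euler("xyz",s["ee_rot"]).as_matrix();print(Rt)
p,d=grab_frame("wrist");cv2.imwrite("pics/w1.png",p)
E
```

```text
[0.42522907 0.28583072 0.14307647] [ 3.12902641  0.34770425 -2.94826989] [ 1.10787163  0.00921643 -0.939657    0.61582973 -0.47130619 -3.01514806] 0.08767171346018887
[[-0.92264352 -0.1963076   0.33195221]
 [-0.18062382  0.98047119  0.07778997]
 [-0.34074034  0.01181393 -0.94008321]]
```

View pics/w1.png

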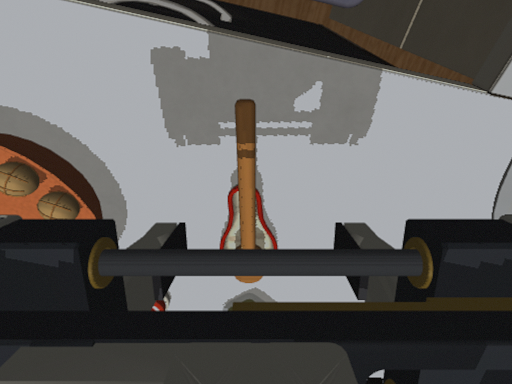

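The wrist view shows the spoon handle centred between the open fingers, end near px (245,100), rest behind it. Joint 6 is close to its limit, so I turn the tool half a turn about its axis.

Request:
{"op": "play_rows", "data": {"targets": [[-0.061,-0.014,0.174,0,0,0,1],[-0.061,-0.014,0.174,0,0,0,1],[-0.061,-0.014,0.174,0,0,0,1],[-0.061,-0.014,0.174,0,0,0,1],[-0.061,-0.014,0.174,0,0,0,1],[-0.061,-0.014,0.174,0,0,0,1],[-0.061,-0.014,0.174,0,0,0,1],[-0.061,-0.014,0.174,0,0,0,1],[-0.061,-0.014,0.174,0,0,0,1],[-0.061,-0.014,0.174,0,0,0,1],[-0.061,-0.014,0.174,0,0,0,1],[-0.061,-0.014,0.174,0,0,0,1]]}}

```text
t: 4.03
eef_pos: [0.4412, 0.3003, 0.1674]
ee_rot: [-2.861, -0.171, -0.743]
force: [-0.3, 0.1, 0.2]
width: 0.0876
```

Request:
{"op": "play_rows", "data": {"targets": [[-0.061,-0.014,0.174,0,0,0,1],[-0.061,-0.014,0.174,0,0,0,1],[-0.061,-0.014,0.174,0,0,0,1],[-0.061,-0.014,0.174,0,0,0,1],[-0.061,-0.014,0.174,0,0,0,1],[0,0,0,0,0,0,1]]}}

```text
t: 4.78
eef_pos: [0.4469, 0.3072, 0.1781]
ee_rot: [-3.12, -0.315, 0.202]
force: [0.9, -0.1, -1.3]
width: 0.0874
```

```bash
cat >> h.py <<'E'
from scipy.spatial.transform import Rotation as R
def want_grasp(h,al):
    # tool axes: x=-h tilt flipped => tool z=(h*sin al,-cos al)
    h=np.array([h[0],h[1],0])/np.hypot(*h[:2]);z=h*np.sin(al)-np.array([0,0,np.cos(al)])
    n=np.array([-h[1],h[0],0]);y=-n;x=np.cross(y,z);return np.c_[x,y,z]
def todo(pos,Rw):
    s=get_state();Rc=R.from_euler("xyz",s["ee_rot"]).as_matrix()
    return np.round(pos-s["eef_pos"],4),np.round(R.from_matrix(Rw@Rc.T).as_rotvec(),4)
E
python3 - <<'E'
from h import *
s=get_state();print(s["t"],s["eef_pos"],s["ee_rot"],s["q"]);print(R.from_euler("xyz",s["ee_rot"]).as_matrix().round(3))
u=np.array([-.98203,-.18872]);Rw=want_grasp(-u,.35);g=np.array([.4268,.2731,.036])
print(Rw.round(3));print(todo(g+.008*Rw[:,2],Rw))
E
```

```text
4.775 [0.44689279 0.30719464 0.17814479] [-3.12021888 -0.3150089   0.20238039] [ 1.102091    0.0277781  -0.75654595  0.4117768  -0.61002925  0.3560092 ]
[[ 0.931  0.207  0.299]
 [ 0.191 -0.978  0.083]
 [ 0.31  -0.02  -0.951]]
[[ 0.922  0.189  0.337]
 [ 0.177 -0.982  0.065]
 [ 0.343 -0.    -0.939]]
(array([-0.0174, -0.0336, -0.1497]), array([-0.013 , -0.0383, -0.0195]))
```

Request:
{"op": "play_rows", "data": {"targets": [[-0.006,-0.02,-0.01,-0.01,-0.017,-0.04,1],[-0.006,-0.02,-0.01,-0.008,-0.016,-0.04,1],[0,0,0,0,0,-0.03,1],[0,0,0,0,0,0,1]]}}

```text
t: 5.28
eef_pos: [0.4439, 0.2894, 0.0917]
ee_rot: [-3.124, -0.33, 0.155]
force: [0.3, 0.5, 0.6]
width: 0.0875
```

```bash
cat > chk.py <<'E'
from h import *
s=get_state();print(s["t"],s["eef_pos"],s["q"])
u=np.array([-.98203,-.18872]);Rw=want_grasp(-u,.35);g=np.array([.4268,.2731,.036])
print(todo(g+.008*Rw[:,2],Rw))
E
python3 chk.py; python3 -c "
from h import *
p,d=grab_frame('wrist');cv2.imwrite('pics/w2.png',p)"
```

```text
5.275 [0.44394883 0.28940518 0.09173255] [ 0.97911004  0.12067528 -1.01008305  0.86695377 -0.30091112 -0.06682391]
(array([-0.0145, -0.0158, -0.0632]), array([-0.0131, -0.0223,  0.029 ]))
```

View pics/w2.png

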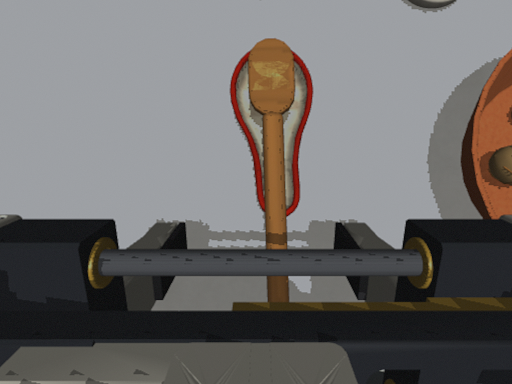

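The wrist view shows the spoon on its rest, handle near column 275 between the fingers. Joint 3 is at −1.01, close to its −1.02 limit, so I'll use a smaller tilt.

```bash
sed -i 's/,.35)/,.12)/' chk.py; python3 chk.py
```

```text
5.325 [0.44393575 0.28977375 0.09252613] [ 0.97979496  0.11916726 -1.00988164  0.86665348 -0.30126704 -0.06611967]
(array([-0.0162, -0.0165, -0.0645]), array([-0.0542,  0.2052,  0.03  ]))
```

Request:
{"op": "play_rows", "data": {"targets": [[-0.027,0.103,0.015,-0.005,-0.006,-0.005,1],[-0.027,0.103,0.015,-0.005,-0.005,-0.01,1],[0,0,0,0,0,0,1]]}}

```text
t: 5.7
eef_pos: [0.4486, 0.2768, 0.088]
ee_rot: [3.137, -0.196, 0.169]
force: [1.8, 1.8, 0.7]
width: 0.0878
```

```bash
python3 chk.py
```

```text
5.7 [0.44862992 0.27684694 0.08804901] [ 1.02051565  0.1793031  -0.7683045   0.30662068 -0.51718752  0.45965956]
(array([-0.0209, -0.0036, -0.06  ]), array([-0.009 ,  0.0752,  0.0217]))
```

Request:
{"op": "play_rows", "data": {"targets": [[-0.009,0.075,0.02,-0.01,-0.002,-0.01,1],[0,0,0,-0.008,0,-0.02,1],[0,0,0,0,0,-0.02,1],[0,0,0,0,0,0,1]]}}

```text
t: 6.2
eef_pos: [0.4321, 0.2753, 0.0417]
ee_rot: [-3.141, -0.13, 0.182]
force: [-0.2, 0.8, 0.6]
width: 0.0878
```

```bash
python3 chk.py
```

```text
6.2 [0.43214774 0.2752997  0.04166556] [ 1.01653482  0.25796759 -0.76640634  0.21425078 -0.46711098  0.5483047 ]
(array([-0.0044, -0.002 , -0.0136]), array([-0.0029,  0.0101,  0.0081]))
```

Request:
{"op": "play_rows", "data": {"targets": [[0,0.01,0.008,-0.004,-0.002,-0.013,1],[0,0,0,0,0,0,0.4],[0,0,0,0,0,0,0],[0,0,0,0,0,0,0],[0,0,0,0,0,0,0],[0,0,0,0,0,0,0]], "grip_force": 50}}

```text
t: 6.95
eef_pos: [0.4291, 0.2743, 0.031]
ee_rot: [-3.136, -0.125, 0.189]
force: [-0.6, 0.7, -0.9]
width: 0.0431
```

```bash
python3 chk.py
```

```text
6.95 [0.42906346 0.27427679 0.03099471] [ 1.0153919   0.27349808 -0.77843889  0.20883209 -0.43858907  0.55869264]
(array([-0.0013, -0.001 , -0.0029]), array([-0.006 ,  0.0038,  0.0006]))
```

Request:
{"op": "play_rows", "data": {"targets": [[0,0,0,0,0,-0.002,0],[0,0,0,0,0,0,0],[0,0,0,0,0,0,0],[0,0,0,0,0,0,0],[0,0,0,0,0,0,0]], "grip_force": 50}}

```text
t: 7.58
eef_pos: [0.4291, 0.2743, 0.0289]
ee_rot: [-3.136, -0.125, 0.188]
force: [0.4, 0.0, 0.3]
width: 0.0159
```

```bash
python3 chk.py; python3 -c "
from h import *
p,d=grab_frame('top');cv2.imwrite('pics/t2.png',cv2.resize(p[135:275,140:310],None,fx=4.5,fy=4))
s=get_state();print(s['ee_rot'],s['force'],s['moment'],s['width'])"
```

```text
7.575 [0.42911939 0.27426043 0.02885835] [ 1.01501808  0.27733734 -0.78140703  0.2119194  -0.43198205  0.55551232]
(array([-0.0014, -0.001 , -0.0008]), array([-0.006 ,  0.0038,  0.0008]))
[-3.13637716 -0.12483068  0.1884772 ] [ 0.17790823 -0.33610015  0.45641451] [-0.22779679  0.52606759 -0.0103511 ] 0.015641176046581762
```

View pics/t2.png

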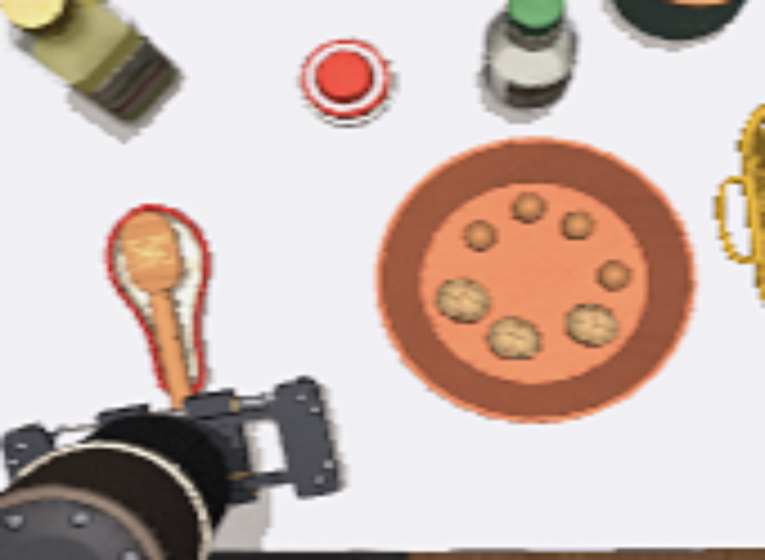

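Grasped: width is 15.6 mm and the spoon is unmoved on its rest. Next I lift it, tilt the head down and move over the bowl.

Request:
{"op": "play_rows", "data": {"targets": [[0,0,0,0,0,0.04,0],[0,0,0,0,0,0.05,0],[-0.03,0.154,0,0,0,0.05,0],[-0.03,0.154,0,0,-0.03,0.05,0],[-0.03,0.154,0,0,-0.05,0.02,0],[-0.03,0.154,0,0,-0.05,0,0],[-0.03,0.154,0,0,-0.05,0,0],[0,0,0,0,-0.05,0,0],[0,0,0,0,0,0,0]]}}

```text
t: 8.75
eef_pos: [0.428, 0.037, 0.2311]
ee_rot: [-3.139, 0.651, 0.194]
force: [0.2, 0.9, -0.5]
width: 0.0155
```

```bash
cat > tip.py <<'E'
from h import *
G0=np.array([.4291,.2743,.0289]);R0=R.from_euler("xyz",[-3.13638,-.12483,.18848]).as_matrix()
TIP=R0.T@(np.array([.5957,.3056,.030])-G0); U=R0.T@np.array([-.98203,-.18872,0])
B=np.array([.545,.050,0])
def tip():
    s=get_state();Rc=R.from_euler("xyz",s["ee_rot"]).as_matrix()
    t=s["eef_pos"]+Rc@TIP-B;u=Rc@U
    return t,u,s
if __name__=="__main__":
    t,u,s=tip();print("t",s["t"],"tip-bowl",t.round(4),"r",np.hypot(*t[:2]).round(4),"ang",np.degrees(np.arctan2(t[1],t[0])).round(1),"handle dir",u.round(3),"pitch",np.degrees(np.arcsin(u[2])).round(1),"q",s["q"].round(2),"F",s["force"].round(1),"w",round(float(s["width"]),4))
E
python3 tip.py; python3 -c "
from h import *
p,d=grab_frame('top');cv2.imwrite('pics/t3.png',cv2.resize(p[135:275,140:310],None,fx=4.5,fy=4))
p,d=grab_frame('scene');cv2.imwrite('pics/s3.png',p)"
```

```text
t 8.75 tip-bowl [0.0026 0.0099 0.1131] r 0.0102 ang 75.2 handle dir [-0.7   -0.138  0.7  ] pitch 44.5 q [ 0.42  0.38 -0.09 -0.14 -1.73  1.37] F [ 0.2  0.9 -0.5] w 0.0155
```

View pics/t3.png

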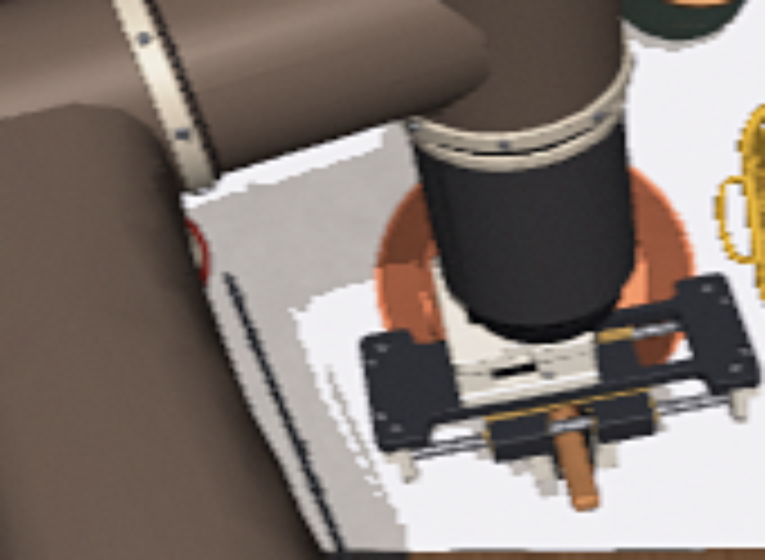

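View pics/s3.png

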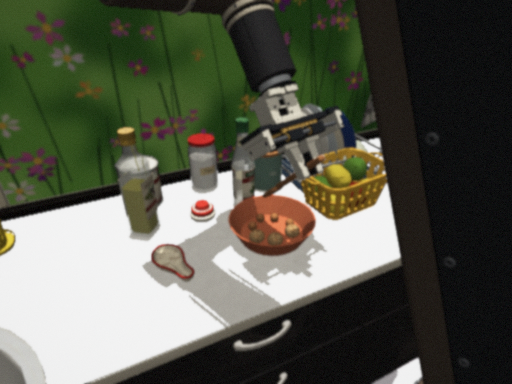

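The scene view shows the empty rest and the spoon held head-down above the bowl. I'll check the predicted tip against that view and locate the vinegar bottle.

```bash
python3 - <<'E'
from tip import *
t,u,s=tip();T=t+B
c=camera_params("scene");K=c["camera_matrix"];E=c["extrinsics"]
def pr(P):
    q=E[:3,:3]@P+E[:3,3];return np.array([K[0,2]+K[0,0]*q[0]/-q[2],K[1,2]-K[1,1]*q[1]/-q[2]])
im=cv2.imread("pics/s3.png");x0,y0,f=190,110,5
im=cv2.resize(im[y0:y0+150,x0:x0+155],None,fx=f,fy=4,interpolation=cv2.INTER_CUBIC)
for k,P in enumerate([T,T+u*.032,T+u*.175]):
    q=pr(P);print(q);cv2.circle(im,(int((q[0]-x0+.5)*f),int((q[1]-y0+.5)*4)),4,(255,0,255),1)
cv2.imwrite("pics/s3c.png",im)
for q in [(255,163),(262,163)]: print("vin base near edge",ray("top",q,0))
print("cap",ray("top",(259,135),.245),"basket near edge",ray("top",(303,190),.105),ray("top",(340,218),.105))
E
```

```text
[266.80899494 196.94717889]
[273.40137215 192.78152367]
[309.45199068 170.00150935]
vin base near edge [[0.67498466 0.05835683 0.        ]]
vin base near edge [[0.67490049 0.03695651 0.        ]]
cap [[0.7031609  0.05293613 0.245     ]] basket near edge [[ 0.58116314 -0.07235143  0.105     ]] [[ 0.5030749  -0.17330142  0.105     ]]
```

View pics/s3c.png

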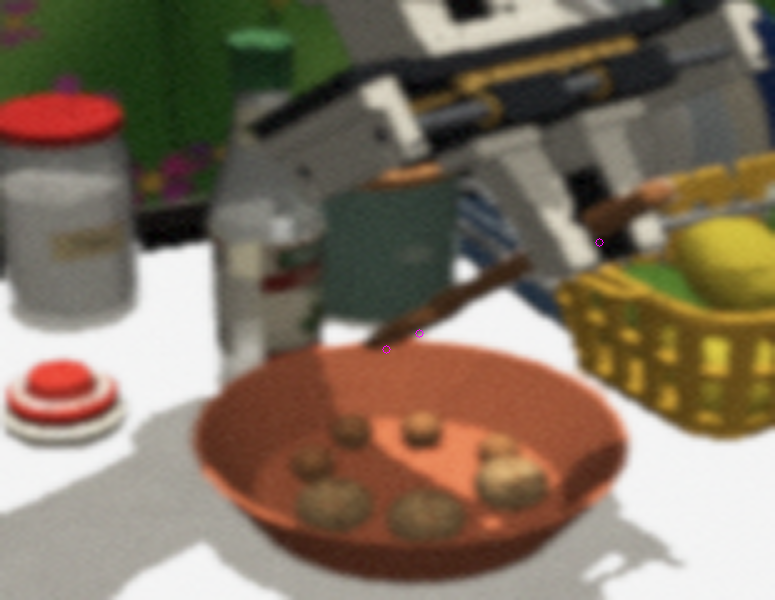

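The predicted and seen tips agree to about 5 mm: predicted crop (386,349), seen about (372,345) including the head's thickness. I dip at the bowl's free centre.

Request:
{"op": "play_rows", "data": {"targets": [[0,0,0,0.002,-0.004,-0.03,0],[0,0,0,0,-0.002,-0.03,0],[0,0,0,0,0,-0.02,0],[0,0,0,0,0,-0.012,0],[0,0,0,0,0,0,0]], "grip_force": 60}}

```text
t: 9.48
eef_pos: [0.4309, 0.0383, 0.138]
ee_rot: [-3.136, 0.643, 0.204]
force: [1.1, 0.4, 0.2]
width: 0.0151
```

```bash
python3 tip.py; python3 -c "
from h import *
p,d=grab_frame('scene');cv2.imwrite('pics/s4.png',cv2.resize(p[110:260,190:345],None,fx=5,fy=4,interpolation=cv2.INTER_CUBIC))"
```

```text
t 9.475 tip-bowl [0.0061 0.0128 0.0211] r 0.0142 ang 64.3 handle dir [-0.704 -0.147  0.694] pitch 44.0 q [ 0.42  0.47 -0.19 -0.13 -1.54  1.4 ] F [1.1 0.4 0.2] w 0.0151
```

View pics/s4.png

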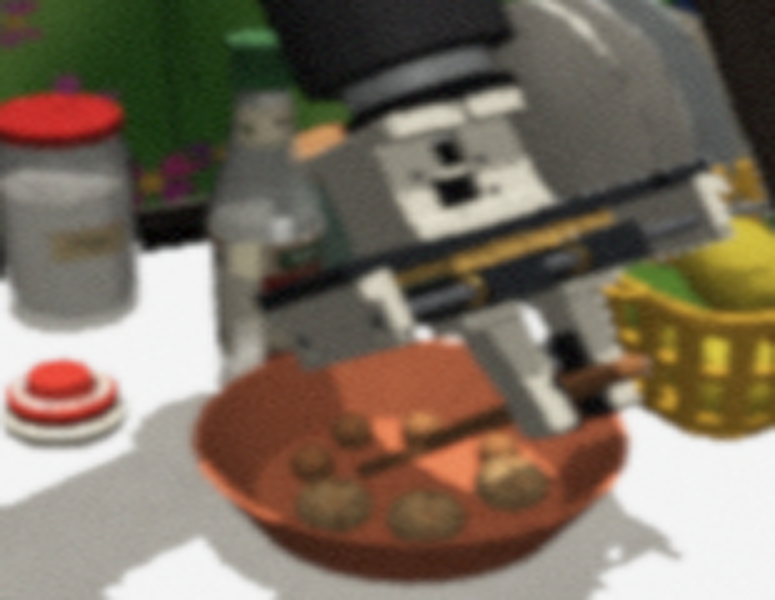

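Tip is among the nuts (seen near crop (370,465)), with clear space around it. I start the sweep.

Request:
{"op": "play_rows", "data": {"targets": [[0,0,0,0.002,0.014,-0.003,0],[0,0,0,0.002,0.013,-0.001,0],[0,0,0,0.001,0.012,0,0],[0,0,0,0.009,-0.003,0,0],[0,0,0,0.008,-0.006,0,0],[0,0,0,0.007,-0.008,0,0],[0,0,0,0.006,-0.009,0,0],[0,0,0,0.004,-0.01,0,0]]}}

```text
t: 10.52
eef_pos: [0.474, 0.043, 0.1363]
ee_rot: [-3.135, 0.638, 0.207]
force: [-0.1, -0.9, -0.3]
width: 0.0153
```

```bash
python3 tip.py
```

```text
t 10.525 tip-bowl [0.0498 0.0179 0.02  ] r 0.0529 ang 19.8 handle dir [-0.707 -0.15   0.691] pitch 43.7 q [ 0.4   0.53 -0.09 -0.12 -1.58  1.41] F [-0.1 -0.9 -0.3] w 0.0153
```

Request:
{"op": "play_rows", "data": {"targets": [[0,0,0,-0.002,-0.012,-0.002,0],[0,0,0,0,-0.012,-0.002,0],[0,0,0,-0.003,-0.012,0,0],[0,0,0,-0.004,-0.011,0,0],[0,0,0,-0.006,-0.009,0,0],[0,0,0,-0.008,-0.008,0,0],[0,0,0,-0.009,-0.005,0,0],[0,0,0,-0.009,-0.003,0,0],[0,0,0,-0.01,-0.001,0,0],[0,0,0,-0.009,0.002,0,0]]}}

```text
t: 11.78
eef_pos: [0.4102, -0.0332, 0.1331]
ee_rot: [-3.133, 0.635, 0.208]
force: [2.0, 1.1, 1.8]
width: 0.0157
```

```bash
python3 tip.py;python3 -c "
from h import *
p,d=grab_frame('scene');cv2.imwrite('pics/s5.png',cv2.resize(p[110:260,190:345],None,fx=5,fy=4,interpolation=cv2.INTER_CUBIC))"
```

```text
t 11.775 tip-bowl [-0.0137 -0.0581  0.0172] r 0.0597 ang -103.2 handle dir [-0.709 -0.151  0.689] pitch 43.5 q [ 0.32  0.44 -0.28 -0.08 -1.49  1.48] F [2.  1.1 1.8] w 0.0157
```

View pics/s5.png

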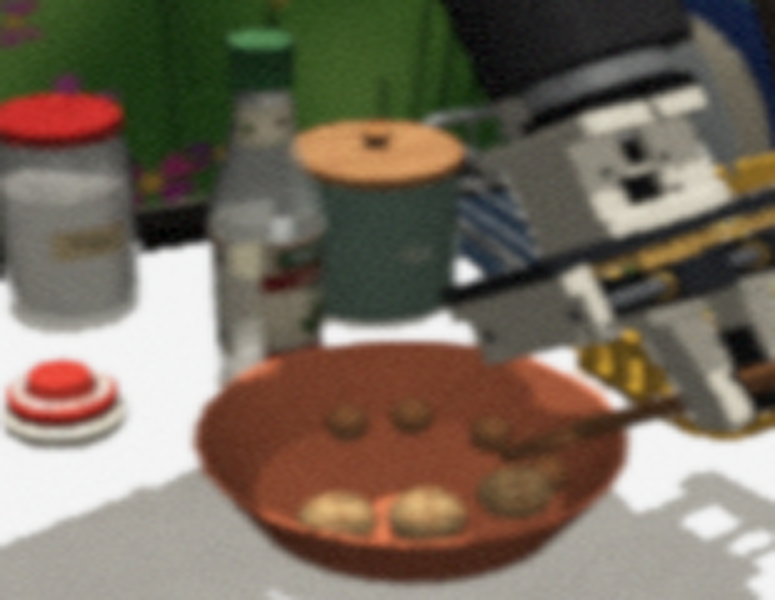

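The scene shows hazelnuts moved round to the back and the walnuts at the front wall, none on the rim; the sweep continues.

Request:
{"op": "play_rows", "data": {"targets": [[0,0,0,-0.007,0.005,0,0],[0,0,0,-0.008,0.008,0,0],[0,0,0,-0.007,0.009,0,0],[0,0,0,-0.005,0.01,0,0],[0,0,0,-0.004,0.011,0,0],[0,0,0,-0.001,0.011,0,0],[0,0,0,0.001,0.011,0,0],[0,0,0,0.002,0.011,0,0],[0,0,0,0.004,0.01,0,0],[0,0,0,0.006,0.009,0,0]]}}

```text
t: 13.08
eef_pos: [0.388, 0.0678, 0.1335]
ee_rot: [-3.136, 0.638, 0.207]
force: [-1.6, -5.6, 2.3]
width: 0.0155
```

```bash
python3 tip.py;python3 -c "
from h import *
p,d=grab_frame('scene');cv2.imwrite('pics/s6.png',cv2.resize(p[110:260,190:345],None,fx=5,fy=4,interpolation=cv2.INTER_CUBIC))"
```

```text
t 13.075 tip-bowl [-0.0363  0.0426  0.0171] r 0.056 ang 130.4 handle dir [-0.707 -0.15   0.691] pitch 43.7 q [ 0.49  0.42 -0.27 -0.18 -1.5   1.35] F [-1.6 -5.6  2.3] w 0.0155
```

View pics/s6.png

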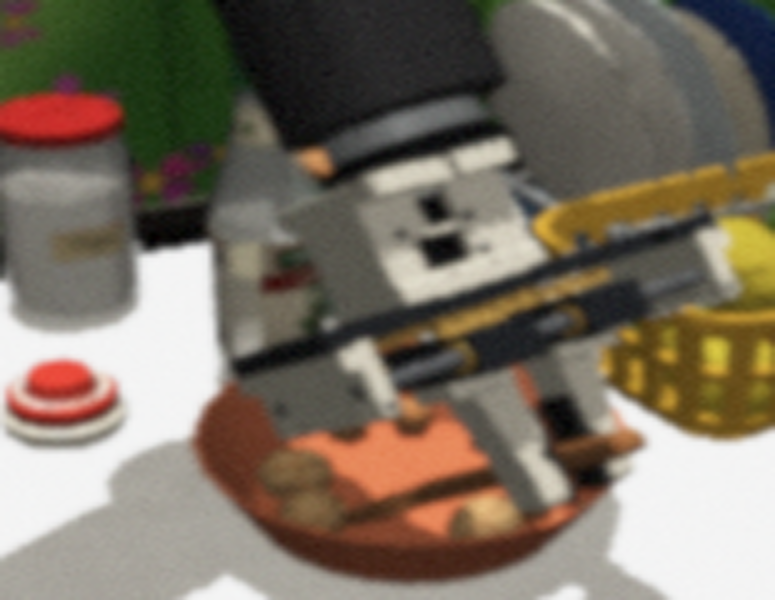

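Request:
{"op": "play_rows", "data": {"targets": [[0,0,0,0.007,0.003,0,0],[0,0,0,0.008,0.003,0,0],[0,0,0,0.009,0.003,0,0],[0,0,0,0.01,0.001,0,0],[0,0,0,0.01,0,0,0],[0,0,0,0.009,-0.003,0,0],[0,0,0,0.009,-0.005,0,0],[0,0,0,0.007,-0.007,0,0],[0,0,0,0.005,-0.009,0,0],[0,0,0,0.003,-0.01,0,0]]}}

```text
t: 14.38
eef_pos: [0.4673, 0.0423, 0.1324]
ee_rot: [-3.134, 0.648, 0.207]
force: [-1.3, 0.3, -1.6]
width: 0.0154
```

```bash
python3 tip.py;python3 -c "
from h import *
p,d=grab_frame('scene');cv2.imwrite('pics/s7.png',cv2.resize(p[110:260,190:345],None,fx=5,fy=4,interpolation=cv2.INTER_CUBIC))"
```

```text
t 14.375 tip-bowl [0.0419 0.017  0.0149] r 0.0452 ang 22.1 handle dir [-0.701 -0.149  0.698] pitch 44.3 q [ 0.4   0.53 -0.1  -0.13 -1.58  1.41] F [-1.3  0.3 -1.6] w 0.0154
```

View pics/s7.png

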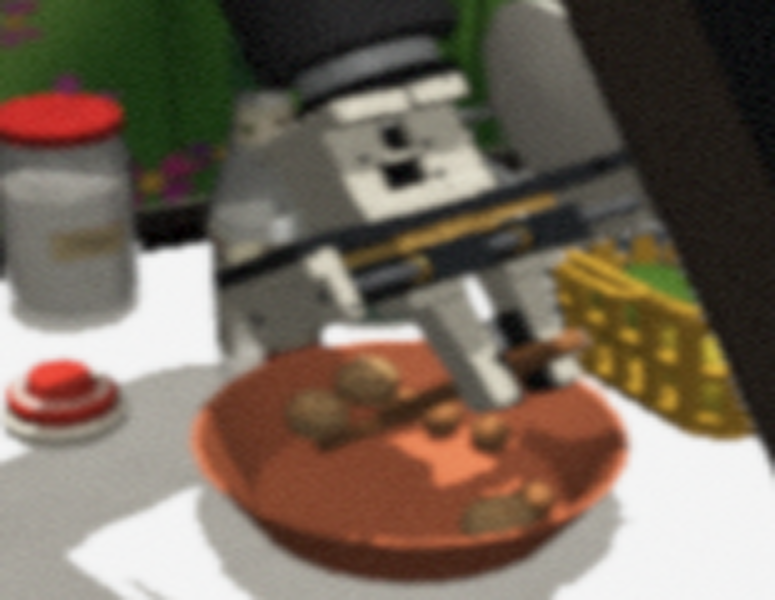

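Two walnuts are being carried along the back wall ahead of the spoon, and the bowl hasn't moved.

Request:
{"op": "play_rows", "data": {"targets": [[0,0,0,0.004,-0.012,0.001,0],[0,0,0,0,-0.012,0,0],[0,0,0,-0.003,-0.012,0,0],[0,0,0,-0.004,-0.01,0,0],[0,0,0,-0.006,-0.009,0,0],[0,0,0,-0.008,-0.007,0,0],[0,0,0,-0.008,-0.005,0,0],[0,0,0,-0.009,-0.003,0,0],[0,0,0,-0.01,-0.001,0,0],[0,0,0,-0.009,0.002,0,0],[0,0,0,-0.009,0.005,0,0]]}}

```text
t: 15.8
eef_pos: [0.4048, -0.0257, 0.1346]
ee_rot: [-3.131, 0.636, 0.21]
force: [-0.5, 0.8, 2.1]
width: 0.0155
```

```bash
python3 tip.py;python3 -c "
from h import *
p,d=grab_frame('scene');cv2.imwrite('pics/s8.png',cv2.resize(p[110:260,190:345],None,fx=5,fy=4,interpolation=cv2.INTER_CUBIC))"
```

```text
t 15.8 tip-bowl [-0.0193 -0.0503  0.0185] r 0.0539 ang -111.0 handle dir [-0.708 -0.153  0.69 ] pitch 43.6 q [ 0.34  0.43 -0.29 -0.09 -1.49  1.47] F [-0.5  0.8  2.1] w 0.0155
```

View pics/s8.png

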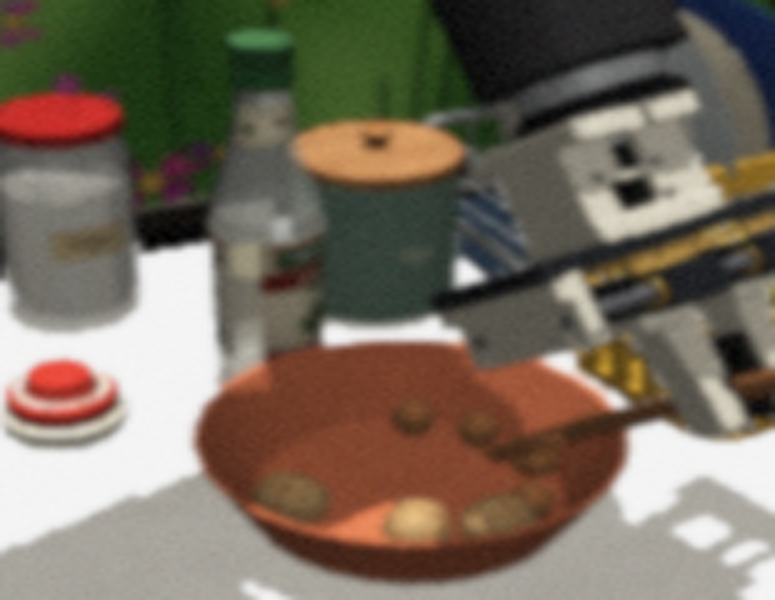

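All seven nuts are in the bowl: three walnuts in front, hazelnuts near crop (413,416), (480,428), (540,455) and (538,497).

Request:
{"op": "play_rows", "data": {"targets": [[0,0,0,-0.009,0.006,-0.001,0],[0,0,0,-0.008,0.008,-0.001,0],[0,0,0,-0.006,0.01,0,0],[0,0,0,-0.004,0.011,0,0],[0,0,0,-0.001,0.011,0,0],[0,0,0,0.001,0.011,0,0],[0,0,0,0.002,0.011,0,0],[0,0,0,0.004,0.01,0,0],[0,0,0,0.006,0.009,0,0],[0,0,0,0.007,0.007,0,0]]}}

```text
t: 17.1
eef_pos: [0.3947, 0.075, 0.1328]
ee_rot: [-3.132, 0.639, 0.21]
force: [0.9, 0.1, 1.1]
width: 0.0151
```

```bash
python3 tip.py
```

```text
t 17.1 tip-bowl [-0.0297  0.0503  0.0164] r 0.0584 ang 120.6 handle dir [-0.706 -0.152  0.691] pitch 43.7 q [ 0.5   0.43 -0.25 -0.18 -1.51  1.35] F [0.9 0.1 1.1] w 0.0151
```

Request:
{"op": "play_rows", "data": {"targets": [[0,0,0,0.008,0.001,0,0],[0,0,0,0.009,0.002,0,0],[0,0,0,0.01,0.001,0,0],[0,0,0,0.01,-0.001,0,0],[0,0,0,0.009,-0.003,0,0],[0,0,0,0.009,-0.005,0,0],[0,0,0,0.008,-0.007,0,0],[0,0,0,0.006,-0.009,0,0],[0,0,0,0.004,-0.011,0,0],[0,0,0,0.002,-0.012,0,0]]}}

```text
t: 18.35
eef_pos: [0.475, 0.028, 0.1319]
ee_rot: [-3.132, 0.64, 0.209]
force: [0.3, -0.1, 0.5]
width: 0.0155
```

```bash
python3 tip.py;python3 -c "
from h import *
p,d=grab_frame('scene');cv2.imwrite('pics/s9.png',cv2.resize(p[110:260,190:345],None,fx=5,fy=4,interpolation=cv2.INTER_CUBIC))"
```

```text
t 18.35 tip-bowl [0.0505 0.0032 0.0153] r 0.0506 ang 3.6 handle dir [-0.705 -0.152  0.693] pitch 43.8 q [ 0.38  0.53 -0.1  -0.11 -1.57  1.43] F [ 0.3 -0.1  0.5] w 0.0155
```

View pics/s9.png

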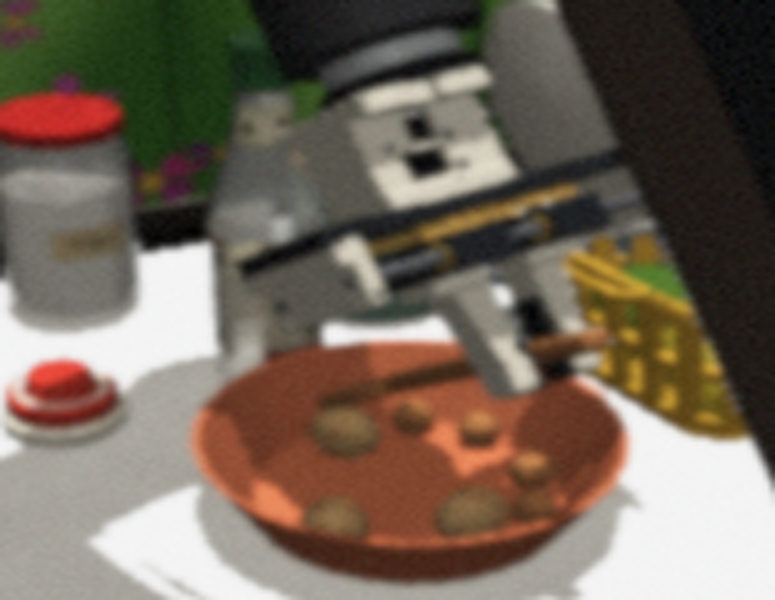

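Request:
{"op": "play_rows", "data": {"targets": [[0,0,0,-0.003,-0.012,0.001,0],[0,0,0,-0.004,-0.012,0,0],[0,0,0,-0.004,-0.01,0,0],[0,0,0,-0.005,-0.009,0,0],[0,0,0,-0.007,-0.008,0,0],[0,0,0,-0.009,-0.005,0,0],[0,0,0,-0.009,-0.003,0,0],[0,0,0,-0.01,-0.001,0,0],[0,0,0,-0.009,0.002,0,0],[0,0,0,-0.009,0.004,0,0]]}}

```text
t: 19.65
eef_pos: [0.3996, -0.0314, 0.1329]
ee_rot: [-3.132, 0.642, 0.208]
force: [1.1, -1.1, -0.2]
width: 0.0153
```

```bash
python3 tip.py
```

```text
t 19.65 tip-bowl [-0.0252 -0.0565  0.016 ] r 0.0618 ang -114.0 handle dir [-0.704 -0.15   0.694] pitch 44.0 q [ 0.33  0.43 -0.3  -0.08 -1.48  1.48] F [ 1.1 -1.1 -0.2] w 0.0153
```

Request:
{"op": "play_rows", "data": {"targets": [[0,0,0,-0.006,0.008,0,0],[0,0,0,-0.006,0.009,0,0],[0,0,0,-0.005,0.01,0,0],[0,0,0,-0.003,0.011,0,0],[0,0,0,-0.001,0.011,0,0],[0,0,0,0.001,0.011,0,0],[0,0,0,0.002,0.011,0,0],[0,0,0,0.004,0.01,0,0],[0,0,0,0.006,0.009,0,0],[0,0,0,0.008,0.007,0,0],[0,0,0,0.009,0.003,0,0]]}}

```text
t: 21.02
eef_pos: [0.41, 0.0766, 0.1332]
ee_rot: [-3.133, 0.64, 0.209]
force: [0.2, -0.5, -0.2]
width: 0.0152
```

```bash
python3 tip.py;python3 -c "
from h import *
p,d=grab_frame('scene');cv2.imwrite('pics/s10.png',cv2.resize(p[110:260,190:345],None,fx=5,fy=4,interpolation=cv2.INTER_CUBIC))"
```

```text
t 21.025 tip-bowl [-0.0146  0.0518  0.0166] r 0.0538 ang 105.7 handle dir [-0.705 -0.152  0.693] pitch 43.8 q [ 0.49  0.45 -0.21 -0.17 -1.53  1.35] F [ 0.2 -0.5 -0.2] w 0.0152
```

View pics/s10.png

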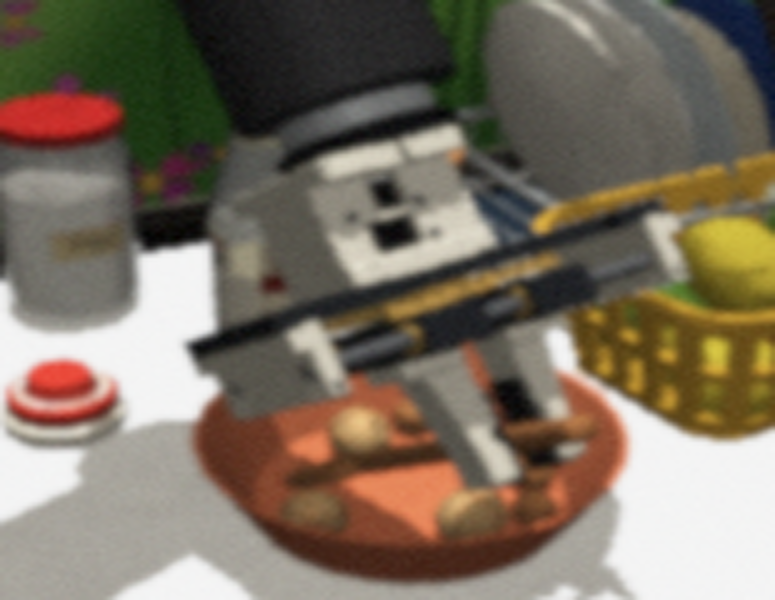

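Three turns done; nuts of both kinds are well away from where they started and none is riding on the head. I finish the arc, then lift slowly.

Request:
{"op": "play_rows", "data": {"targets": [[0,0,0,0.009,0.001,0,0],[0,0,0,0.009,0,0,0],[0,0,0,0.008,-0.003,0,0],[0,0,0,0.004,-0.004,0,0],[0,0,0,0,0,0.01,0],[0,0,0,0,0,0.015,0],[0,0,0,0,0,0.015,0],[0,0,0,0,0,0.02,0],[0,0,0,0,0,0.03,0],[0,0,0,0,0,0.03,0]]}}

```text
t: 22.32
eef_pos: [0.4414, 0.0693, 0.2597]
ee_rot: [-3.133, 0.642, 0.208]
force: [0.2, -1.4, -2.2]
width: 0.0153
```

```bash
python3 tip.py;python3 -c "
from h import *
p,d=grab_frame('scene');cv2.imwrite('pics/s11.png',cv2.resize(p[110:260,190:345],None,fx=5,fy=4,interpolation=cv2.INTER_CUBIC))"
```

```text
t 22.325 tip-bowl [0.0166 0.0443 0.1429] r 0.0473 ang 69.5 handle dir [-0.704 -0.151  0.694] pitch 44.0 q [ 0.46  0.38 -0.01 -0.16 -1.8   1.33] F [ 0.2 -1.4 -2.2] w 0.0153
```

View pics/s11.png

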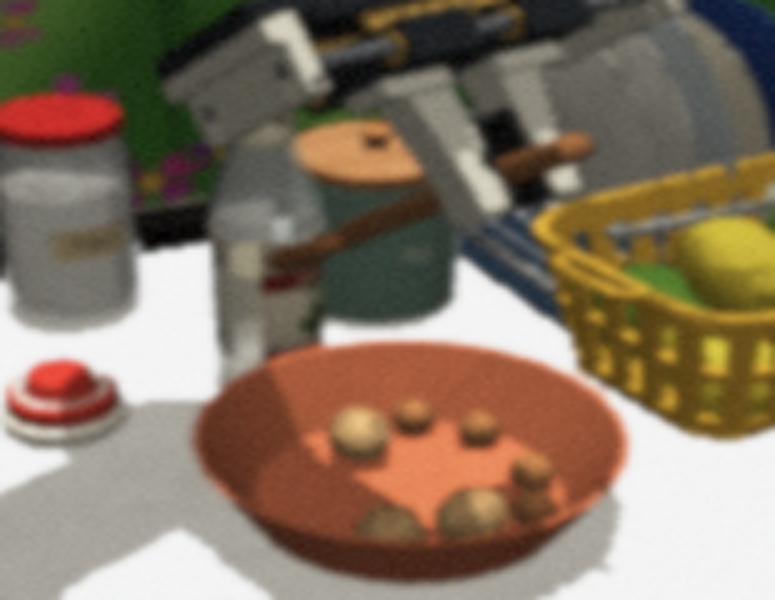

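All seven nuts are in the bowl. I check their displacement against the start.

```bash
python3 - <<'E'
from h import *
f=lambda L:[[x/5+190,y/4+110] for x,y in L]
B=np.array([.545,.05])
h1=ray("scene",f([(413,416),(478,428),(532,467),(532,503)]),.017)[:,:2]-B
h0=ray("scene",f([(350,430),(310,462),(420,428),(497,447)]),.017)[:,:2]-B
w1=ray("scene",f([(360,432),(392,525),(475,512)]),.022)[:,:2]-B
w0=ray("scene",f([(333,503),(427,514),(512,481)]),.022)[:,:2]-B
from scipy.spatial.distance import cdist
print(h0.round(3),h1.round(3),cdist(h0,h1).round(3),cdist(w0,w1).round(3),sep="\n")
E
```

```text
[[ 0.058  0.002]
 [ 0.036  0.035]
 [ 0.044 -0.031]
 [ 0.009 -0.056]]
[[ 0.057 -0.034]
 [ 0.031 -0.058]
 [-0.017 -0.061]
 [-0.047 -0.043]]
[[0.036 0.066 0.098 0.114]
 [0.072 0.093 0.11  0.114]
 [0.014 0.03  0.068 0.092]
 [0.053 0.022 0.026 0.057]]
[[0.073 0.034 0.067]
 [0.087 0.019 0.023]
 [0.088 0.072 0.035]]
```

Request:
{"op": "play_rows", "data": {"targets": [[0,0,0,0,0.04,0,0],[0.03,-0.154,0,0,0.05,0,0],[0.03,-0.154,0,0,0.05,0,0],[0.03,-0.154,0,0,0.05,-0.01,0],[0.03,-0.154,0,0,0.02,-0.04,0],[0.03,-0.154,0,-0.005,0,-0.04,0],[0,0,0,0,0,-0.04,0],[0,0,0,0,0,0,0]]}}

```text
t: 23.38
eef_pos: [0.4364, 0.2862, 0.1432]
ee_rot: [-3.132, -0.173, 0.21]
force: [0.5, 0.3, 0.5]
width: 0.0155
```

```bash
python3 -c "
from tip import *
print(todo(G0,R0));t,u,s=tip();print(t+B,u,s['q'])
p,d=grab_frame('scene');cv2.imwrite('pics/s12.png',cv2.resize(p[200:320,100:255],None,fx=5,fy=4.5,interpolation=cv2.INTER_CUBIC))
p,d=grab_frame('wrist');cv2.imwrite('pics/w12.png',p)"
```

```text
(array([-0.0073, -0.0119, -0.1143]), array([-0.0137,  0.0459, -0.0218]))
[0.60205926 0.32103867 0.1523633 ] [-0.9765921  -0.20974742 -0.04766612] [ 1.04243887  0.10114781 -0.6567836   0.18868168 -0.69786301  0.60103809]
```

View pics/s12.png

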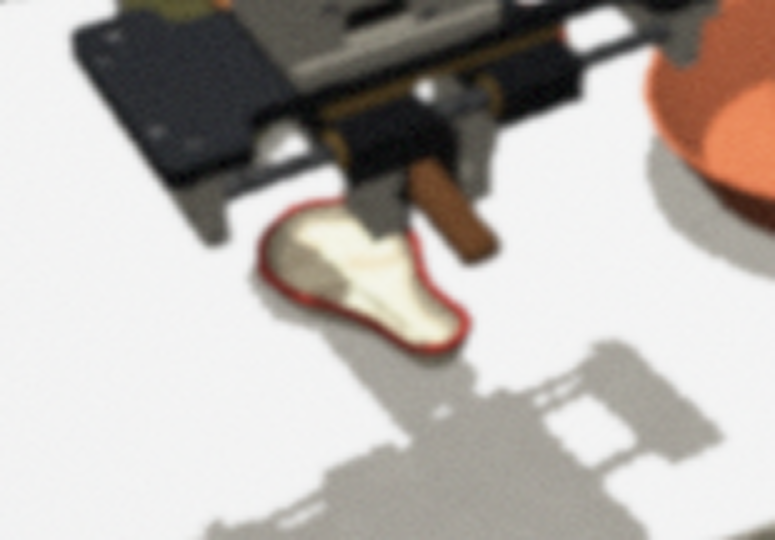

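View pics/w12.png

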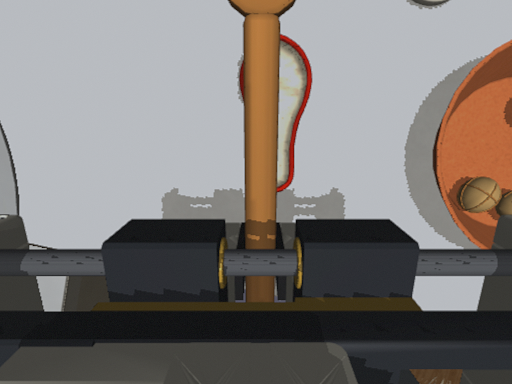

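The wrist view shows the spoon held centrally above its rest, head at the top edge near (262,5). Next I align and lower it in stages.

Request:
{"op": "play_rows", "data": {"targets": [[-0.014,0.046,-0.022,-0.007,-0.012,-0.03,0],[0,0,0,0,0,-0.04,0],[0,0,0,0,0,-0.02,0],[0,0,0,0,0,0,0]]}}

```text
t: 23.98
eef_pos: [0.4391, 0.2831, 0.0638]
ee_rot: [-3.122, -0.139, 0.181]
force: [-0.7, -0.0, -0.8]
width: 0.0151
```

```bash
python3 -c "
from tip import *
print(todo(G0,R0));t,u,s=tip();T=t+B;print(T,u,s['force'])
s=get_state();Tw=np.eye(4);Tw[:3,:3]=R.from_euler('xyz',s['ee_rot']).as_matrix();Tw[:3,3]=s['eef_pos']
p,d=grab_frame('wrist')
c=camera_params('wrist');K=c['camera_matrix'];M=np.linalg.inv(Tw@c['hand_eye'])
n=np.cross(u,[0,1,0]);n*=np.sign(n[2]);n/=np.linalg.norm(n)
for P in [T+n*.009,T+u*.032+n*.009]:
    q=M[:3,:3]@P+M[:3,3];x,y=K[0,2]+K[0,0]*q[0]/-q[2],K[1,2]-K[1,1]*q[1]/-q[2];print(x,y);cv2.circle(p,(int(x),int(y)),3,(255,0,255),1)
cv2.imwrite('pics/w13.png',p)
p,d=grab_frame('top');cv2.imwrite('pics/t13.png',cv2.resize(p[135:275,140:310],None,fx=4.5,fy=4))
p,d=grab_frame('scene');cv2.imwrite('pics/s13.png',cv2.resize(p[200:320,100:255],None,fx=5,fy=4.5,interpolation=cv2.INTER_CUBIC))
"
```

```text
(array([-0.01  , -0.0088, -0.0349]), array([-0.0168,  0.0118,  0.0051]))
[0.60578487 0.31349974 0.06740132] [-0.98289293 -0.18358576 -0.01469435] [-0.68719865 -0.02498728 -0.82009418]
262.5730602384331 -120.2227406473252
262.5370849088081 -39.54425472842914
```

View pics/w13.png

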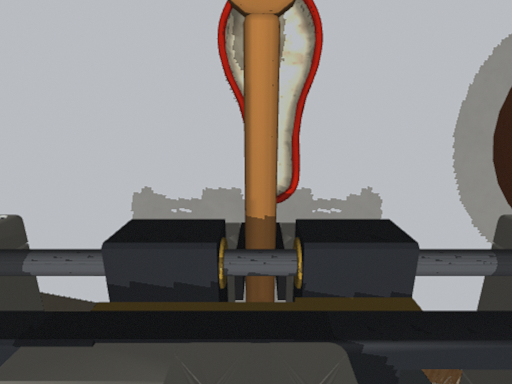

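View pics/s13.png

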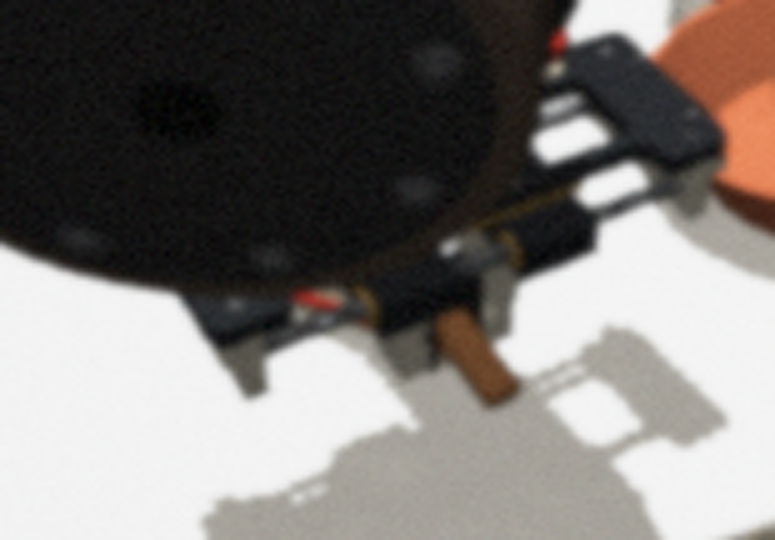

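View pics/t13.png

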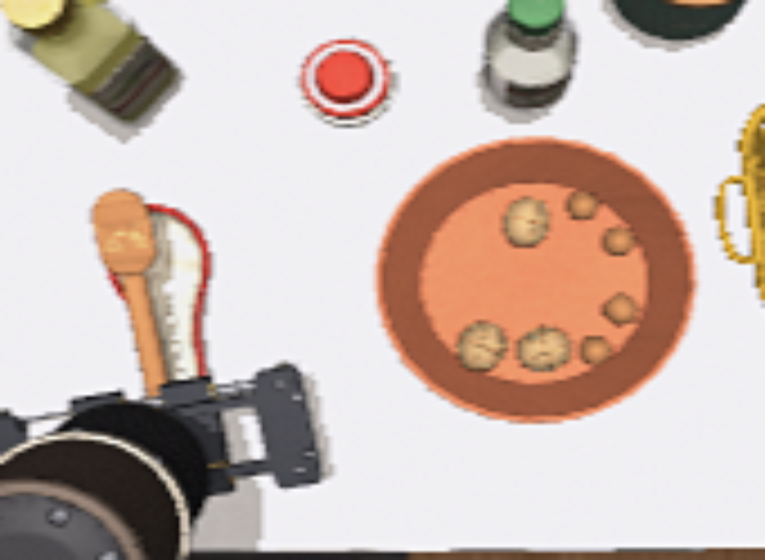

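Spoon has not slipped: its neck is seen at (262,10), as predicted. The top view shows all seven nuts in the unmoved bowl.

Request:
{"op": "play_rows", "data": {"targets": [[-0.017,0.012,0.005,-0.01,-0.009,-0.005,0],[0,0,0,0,0,-0.01,0],[0,0,0,0,0,0,0]]}}

```text
t: 24.5
eef_pos: [0.4292, 0.2753, 0.0515]
ee_rot: [-3.133, -0.128, 0.189]
force: [-0.6, 0.1, -1.1]
width: 0.0153
```

```bash
python3 -c "
from tip import *
print(todo(G0,R0));t,u,s=tip();T=t+B;print(T,u,s['force'])
p,d=grab_frame('top');cv2.imwrite('pics/t14.png',cv2.resize(p[135:275,140:310],None,fx=4.5,fy=4))
"
```

```text
(array([-0.0001, -0.001 , -0.0226]), array([-0.0044,  0.0026, -0.0009]))
[0.59573301 0.30673755 0.05313742] [-0.98184654 -0.18964134 -0.00341997] [-0.63306549  0.09580675 -1.11106086]
```

Request:
{"op": "play_rows", "data": {"targets": [[0,0,0,0,-0.001,-0.01,0],[0,0,0,0,0,-0.008,0],[0,0,0,0,0,-0.003,0],[0,0,0,0,0,0,0]]}}

```text
t: 25.05
eef_pos: [0.4293, 0.2744, 0.0289]
ee_rot: [-3.133, -0.128, 0.189]
force: [-0.5, 0.3, -0.5]
width: 0.0154
```

```bash
python3 -c "
from tip import *
print(todo(G0,R0));t,u,s=tip();T=t+B;print(T,u,s['force'])
p,d=grab_frame('top');cv2.imwrite('pics/t15.png',cv2.resize(p[135:275,140:310],None,fx=4.5,fy=4))
"
```

```text
(array([-0.0002, -0.0001, -0.    ]), array([-0.0041,  0.0026, -0.0013]))
[0.59581934 0.30588856 0.03060304] [-0.98178431 -0.1899656  -0.00328668] [-0.50504635  0.25151835 -0.47290072]
```

View pics/t15.png

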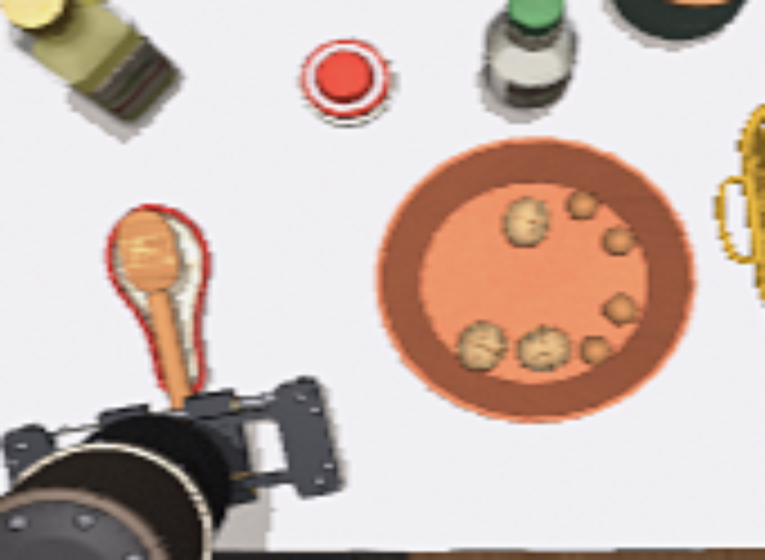

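The spoon is back in its starting place in the picture (head near (148,250)). I release.

Request:
{"op": "play_rows", "data": {"targets": [[0,0,0,0,0,-0.001,0],[0,0,0,0,0,0,0],[0,0,0,0,0,0,0.4],[0,0,0,0,0,0,0.8],[0,0,0,0,0,0,1],[0,0,0,0,0,0,1],[0,0,0,0,0,0,1],[0,0,0,0,0,0,1]], "grip_force": 10}}

```text
t: 26.1
eef_pos: [0.4299, 0.2754, 0.0291]
ee_rot: [-3.131, -0.13, 0.189]
force: [0.1, 0.5, -0.6]
width: 0.0705
```

```bash
python3 -c "
from tip import *
s=get_state();print(s['width'],s['force'],s['q'])
p,d=grab_frame('wrist');cv2.imwrite('pics/w16.png',p)
"
```

```text
0.07047839232365846 [ 0.11998956  0.46944871 -0.597246  ] [ 1.01434404  0.2756622  -0.78600206  0.2167421  -0.42155722  0.55239311]
```

View pics/w16.png

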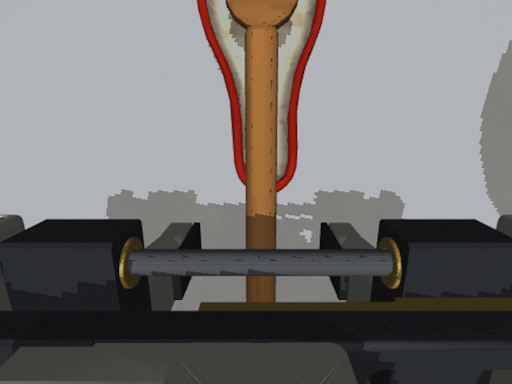

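Fingers are clear and the spoon lies centred on the rest (handle near column 262). I retreat straight up.

Request:
{"op": "play_rows", "data": {"targets": [[0,0,0,0,0,0,1],[0,0,0,0,0,0.015,1],[0,0,0,0,0,0.03,1],[0,0,0,0,0,0.04,1],[0,0,0,0,0,0.04,1],[0,0,0,0,0,0.04,1],[0,0,0,0,-0.05,0.02,1],[0,0,0,0,-0.06,0,1],[0,0,0,0,-0.06,0,1],[0,0,0,0,-0.06,0,1],[0,0,0,0,-0.06,0,1],[0,0,0,0,0,0,1]]}}

```text
t: 27.65
eef_pos: [0.427, -0.0239, 0.2207]
ee_rot: [-3.132, -0.133, 0.191]
force: [0.7, 0.4, -0.3]
width: 0.0879
```

```bash
python3 - <<'E'
from h import *
p,d=grab_frame("top");cv2.imwrite("pics/top_end.png",p)
m=mask(p,(8,80,90),(24,255,255),(150,180,205,268))
n,l,s,c=cv2.connectedComponentsWithStats(m);k=1+np.argmax(s[1:,4]);print(s[k])
ys,xs=np.where(l==k);W=ray("top",np.c_[xs,ys],0.041)[:,:2]
hd=W[W[:,0]<0.50];mu=hd.mean(0);u=np.linalg.svd(hd-mu)[2][0];u*=np.sign(-u[0]);t=(W-mu)@u
print(u,"end",mu+u*t.max(),"tip",mu+u*t.min())
c=camera_params("top");K=c["camera_matrix"];E=np.linalg.inv(c["extrinsics"])
for a,v in [(180,240),(182,252),(174,197)]:
    z=d[v,a];print((E[:3,:3]@np.array([(a-K[0,2])/K[0,0]*z,-(v-K[1,2])/K[1,1]*z,-z])+E[:3,3]).round(4))
cv2.imwrite("pics/t17.png",cv2.resize(p[100:275,140:310],None,fx=4,fy=3.4))
E
```

```text
[166 188  22  74 514]
[-0.98107046 -0.19365112] end [0.38385862 0.2640205 ] tip [0.59561933 0.30581944]
[0.4433 0.278  0.0417]
[0.4088 0.2718 0.0421]
[0.5687 0.2973 0.0389]
```

View pics/t17.png

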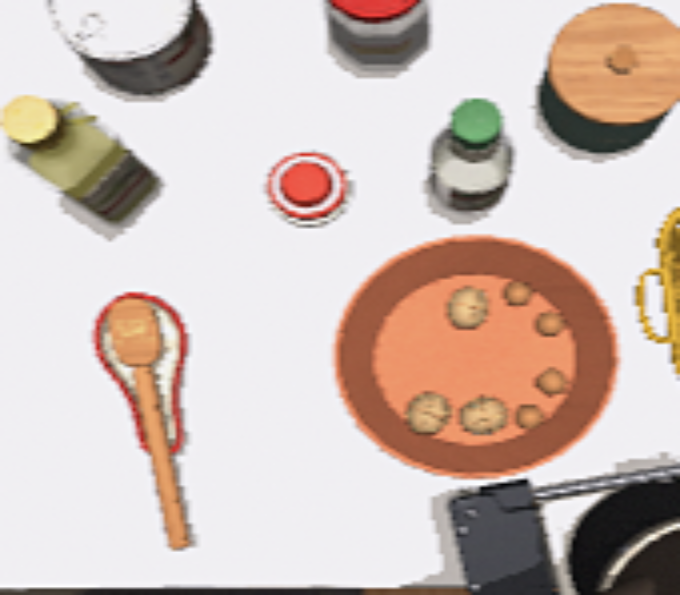

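```bash
python3 -c "
from station import *
print(job_done())"
```

```text
the job is handed in; nothing more can be done
None
```

The job is handed in after about 28 s of the 69 s allowed. No verdict came back, so what follows is from my own checks.

**Stirring:** I made about three clockwise turns. By the arm's pose, the tip stayed about 15–20 mm above the worktop and 45–62 mm from the bowl's centre. Walnuts and hazelnuts were both carried along the wall.

**Putting it back:** I laid the spoon on its rest, let go and moved the arm clear.

**Last checks (top and scene cameras):**
- **Nuts and bowl:** all seven nuts are in the bowl, and the bowl shows no visible shift. At least one hazelnut moved over 55 mm and at least one walnut over 70 mm.
- **Spoon:** it is back within about 2 mm and 0.01 rad of where it started. Its top surface reads 39–42 mm above the worktop, which fits lying flat on the rest.
- **Bottles and timer:** they look untouched.
- **Robot:** the gripper is clear of everything. Forces read at the end of each move stayed below about 6 N.

**Disagreement:** before the stir, the spoon tip seen by the scene camera was about 5 mm from where I had calculated it. I put that down to the thickness of the spoon's head and calibration error.

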